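Pack and lock the specimen case

TASK

Set the orange-capped specimen jar gently upright in the open transport case, shut the lid fully, then fold the steel hasp plate down flat against the case front so that the brass staple sticks through its slot. Last, lock it with the red-headed pin: push the shank down through the eye of the staple until the head rests on it. Leave the blue-capped jar, the dish and the forceps where they are.

Things in the scene. Friction and masses are not known exactly. Their poses are not given: they have to be found in the camera images.
- case: Fixed grey open-topped box, 150 (x) x 220 (y) x 85 mm high, walls and floor 6 mm thick, grey lining on the floor. Origin: centre of its underside, on the table. Its x axis points from the front (staple side, nearer the robot, at x = -75 mm) to the back (lid hinge side); y along its width, z up.
- staple_eye (a point): Centre of the top mouth of the vertical round through-hole (13 mm diameter) in the brass staple, a horizontal plate 24 mm wide (y) and 8 mm thick that sticks out 39 mm from the case front. The point is at (-102, 0, 56) mm in the case frame; its axes are those of the case. Open air beneath.
- lid (a joint): Lid hinge angle in rad: 0 shut, 1.57 upright, up to 1.9 leaning back. Hinge axis along the case's y at its back rim, stiff enough (about 0.22 N m friction) that the lid stays where it is left; a push of about 2 to 4 N near its free edge closes it.
- lid_hinge (a point): On the lid's hinge axis, mid-width, at (75, 0, 85) mm in the case frame: underside of the lid's back edge. The lid is a white flat panel 150 (hinge to free edge) x 220 x 10 mm without knob; shut, it lies on the rim, top 95 mm above the table. Axes turn with the lid: -x from hinge to free edge, z out of the outer (top) face.
- lid_edge (a point): Middle of the lid's free edge on the outer face, 150 mm from the hinge, 10 mm above the hinge along the lid's normal. Moves with the lid; axes as lid_hinge.
- hasp (a joint): Angle of the hasp plate relative to the lid in rad: 0 folded down square to the lid (hanging flat against the case front when the lid is shut), 1.57 straight out in the plane of the lid, up to 2.4. Stays where it is left (0.03 N m friction, about 1 N at its free end); axis along the case's y.
- hasp_hinge (a point): On the hasp's hinge axis at the lid's front edge; lid shut, at (-80, 0, 90) mm in the case frame. The hasp is a steel plate 70 mm wide (y), 64 mm long from the axis, 5 mm thick (axis in mid-thickness). Slot 26 mm wide, 24 to 54 mm from the axis; the bars beside it are 22 mm wide, centred 24 mm off the middle. Axes turn with the plate: -z to the free end, -x out of its outer face.
- hasp_end (a point): Middle of the hasp plate's free end, 64 mm from its hinge axis. Moves with the hasp.
- jar: Specimen jar to pack: clear cylinder 44 mm diameter with an orange prawn in it and an orange cap 46 mm diameter; 60 mm high in all, cap from 44 to 60 mm; about 0.08 to 0.15 kg. Stands on the table. Origin: centre of its underside, z up its axis.
- pin_block: Fixed wooden block 60 x 60 x 55 mm high on the table holding the pin upright in a 14 mm hole. Origin: centre of its underside.
- pin: Lock pin standing in the block: steel shank 8 mm diameter, 45 mm long with a tapered foot, below a red round head 22 mm diameter, 26 mm high (71 mm in all); about 35 to 70 g. Origin: foot of the shank; z up along it to the head. At first the head rests on the block, so its foot is 10 mm above the table.
- pin_shoulder (a point): On the pin's axis at the underside of the red head, 45 mm above its foot.
- blue_jar: Bystander: the same jar with a blue cap and a shell in it, on the table. Leave alone. Origin: centre of its underside.
- dish: Bystander: white shallow round dish, 90 mm diameter, 18 mm high, on the table. Leave alone. Origin: centre of its underside.
- forceps: Bystander: steel forceps about 120 mm long, 8 mm high, lying on the table. Leave alone. Origin: middle of its underside, x along it.
Things that resemble listed ones, but are neither listed nor needed, are in the scene too. Leave any green or turquoise look-alike of the jar alone.

How it is judged:
On the way, in this order (a step that is already met when the one before it is completed fails the run):
1. the orange-capped jar stands upright on the floor of the case, let go (x of jar in the frame of case between -0.05 and 0.05 m and y of jar in the frame of case between -0.085 and 0.085 m and z of jar in the frame of case below 0.012 m and angle between jar's own z axis and vertical below 0.15 rad and contact force between the fingers and jar below 0.2 N), for 0.2 s.
2. the lid is shut with the jar inside (x of jar in the frame of case between -0.05 and 0.05 m and y of jar in the frame of case between -0.085 and 0.085 m and z of jar in the frame of case below 0.012 m and angle between jar's own z axis and vertical below 0.15 rad and value of joint lid below 0.05 rad), for 0.2 s.
3. the hasp plate is folded down over the staple (value of joint lid below 0.05 rad and value of joint hasp below 0.12 rad), for 0.2 s.
At the end, for the whole second after the job is handed in: Orange-capped jar upright (0.15 rad) on the case floor; lid shut (0.05 rad); hasp folded down (0.12 rad); pin upright (0.15 rad) through the staple eye, head on the staple (shoulder within 4 mm in height, 6 mm sideways of the eye); jar and pin at rest (all of step 3 and x of jar in the frame of case between -0.05 and 0.05 m and y of jar in the frame of case between -0.085 and 0.085 m and z of jar in the frame of case below 0.012 m and angle between each of jar, pin's own z axis and vertical below 0.15 rad and horizontal distance between pin_shoulder and staple_eye below 0.006 m and z of pin_shoulder in the frame of staple_eye between -0.004 and 0.004 m and linear speed of each of pin, jar below 0.02 m/s); the robot touches nothing.
It fails at once if the jar is dropped (not held and moving faster than 0.6 m/s) (linear speed of jar above 0.6 m/s and contact force between the fingers and jar below 0.1 N).
It fails at once if blue jar is moved more than 25 mm or tipped over (distance of blue_jar from where it was at the start of the episode above 0.025 m or angle between blue_jar's own z axis and vertical above 0.5 rad).
It fails at once if dish is moved more than 25 mm or tipped over (distance of dish from where it was at the start of the episode above 0.025 m or angle between dish's own z axis and vertical above 0.5 rad).
It fails at once if forceps is moved more than 25 mm or tipped over (distance of forceps from where it was at the start of the episode above 0.025 m or angle between forceps's own z axis and vertical above 0.5 rad).
It also fails if it takes over 72 s, if anything falls off the work surface, if the arm or the gripper's body presses on something with over 40 N, if the wrist force passes 120 N, or if a joint passes its speed limit or range.

ROBOT

A 7-joint arm with a two-finger parallel gripper is mounted at the origin on the work surface. World frame = base frame: x ahead of the robot, y to its left, z up, the work surface at z = 0. Lengths are in m, angles in rad, forces in N, time in s.
With the tool pointing down it reaches from about 0.35 to 0.9 m from the base axis. Payload 8.1 kg.
Tool frame: the origin (TCP) lies midway between the tips of the shut fingers; the grasp point (between the pads) lies 19 mm behind it; z points along the fingers, y is the line along which they close (so a half turn about z gives the same grasp; the last joint's range is limited). The gripper opens to 92 mm and grips with 3 to 60 N. Pads are 19 mm wide; open, the fingers measure 130 mm over their backs; the gripper's body (75 mm by 190 mm) begins 47 mm behind the grasp point.
Start: joints at [-1.316, 0.434, 0.025, 1.573, -0.012, 1.134, -0.075], TCP at [0.219, 0.585, 0.227] pointing down, gripper open.
Joint ranges: [-2.62, 2.62], [-0.44, 2.09], [-1.27, 1.32], [0.08, 2.57], [-1.32, 4.46], [0.12, 2], [-2.74, 2.74]. Speed limits (rad/s): [2.22, 2.22, 3.01, 3.01, 3.14, 3.14, 3.14].

INTERFACE

Orientations are given as [roll, pitch, yaw] about the fixed x, y, z axes, in that order (R = Rz(yaw) Ry(pitch) Rx(roll)).
In Python, from bench import status, vision, workorder gives the robot as it stands.
- The arm moves only by the tool send_rows, never from a script. Its argument "commands" is a list of rows, each an object with "claw": the closure, from 0 (fully open) to 1 (shut); "slide": the shift along the tool's x, y, z in m, a list of three; "angular": the turn, a rotation vector about the tool's x, y, z in degrees, a list of three. In form: [{"claw": claw, "slide": [tx, ty, tz], "angular": [wx, wy, wz]}, ...]. A call has exactly 5 rows; each row shifts and turns the commanded pose from where the row before left it, along the tool's axes as they then stand; what a row does not reach is not made up. A row lasts 1/8 s, in which the tool goes at most 62.5 mm and 10.7 degrees, less where a joint would pass 70% of its speed; a pose out of reach is approached as far as the arm can. A call with a gripper value outside its range is refused whole. The fingers move at their own pace and stop on an object; "newtons" is the grip in N (left out, the last holds). Time passes only in rows, so rows that do not move let the fingers close, or fill a call up. It gives the time, the measured TCP pose, the force, the opening and the grip force at its end, in the units of the state.
- status.read_state(): the state, without advancing time (a new reading comes with each control period).
- vision.snapshot(name): name is "scene" or "top"; returns a dict with "img" (384x512x3 uint8, blue, green, red), "depth" (384x512 float32, m along the optical axis (not along the pixel's ray), 0 where there is no reading), "fx", "fy", "cx", "cy" (pixels), "k1" (the pictures are not rectified: a ray, as slopes to the right and down, at radius r is drawn at 1 + k1 r^2 times it, then the intrinsics apply), "eye" and "attitude" of the camera in the world. Camera axes: x right, y down, z forward; pixel columns grow to the right and rows downward; lengths in m; the calibration is good to about 2 mm. A picture is of the moment at which its call begins.
- workorder.job_done(): hands the job in; it is judged then, once.
The state is a dict: "time_s": time; "joints": joint angles; "joint_velocities": joint speeds; "tau": joint torques, N m; "tcp_pos": TCP position; "ee_rot": TCP orientation; "ft_force": force on the tool from outside, world axes, zero at the start; "moment": the same for the moment, N m; "opening": opening from 0.0 (shut) to 1.0 (fully open); "grip_force": force on a finger pad.
Only numpy, scipy, OpenCV 4.12 (cv2) and the standard library are available. Lean on these libraries where they do the work, as an engineer would, in place of code of your own. Each camera call takes 0.05 s, during which the arm holds its last target. There are 200 camera calls.

## Working session

There is one attempt and no reset: what is moved stays moved. The work goes in short steps, Python scripts to look and compute and a tool call to move; the robot and the scene stay as the last step left them, time stands still between calls to the robot, and variables do not carry over. Pictures are saved under pics/ and viewed, at most 10 in all, crops included, and the job is handed in when it is done.

Besides the shell and the picture viewer there is one more tool, called after ">>>" as name(argument=value, ...), one argument or row to a line, values as JSON. send_rows: Moves the arm, as the interface text tells. Its arguments: {"type":"object","properties":{"commands":{"type":"array"},"newtons":{"type":"number"}},"required":["commands"]}

```bash
mkdir -p pics
cat > h.py <<'E'
import numpy as np, cv2
from scipy.spatial.transform import Rotation as R
from bench import status, vision, workorder
def rays(s,uv):
    uv=np.asarray(uv,float).reshape(-1,2)
    d=np.c_[(uv[:,0]-s['cx'])/s['fx'],(uv[:,1]-s['cy'])/s['fy']]
    x=d.copy()
    for _ in range(20): x=d/(1+s['k1']*(x**2).sum(1,keepdims=True))
    return x
def cam(s):
    a=np.asarray(s['attitude'],float)
    return (a if a.shape==(3,3) else R.from_euler('xyz',a).as_matrix()), np.asarray(s['eye'])
def plane(s,uv,z):
    A,e=cam(s); x=rays(s,uv); d=np.c_[x,np.ones(len(x))]@A.T
    return e+d*((z-e[2])/d[:,2])[:,None]
def depthpts(s,uv):
    A,e=cam(s); x=rays(s,uv); uv=np.asarray(uv,int).reshape(-1,2); z=s['depth'][uv[:,1],uv[:,0]]
    return e+(np.c_[x,np.ones(len(x))]*z[:,None])@A.T
def cloud(s):
    v,u=np.mgrid[:384,:512]; return depthpts(s,np.c_[u.ravel(),v.ravel()]).reshape(384,512,3)
E
python3 - <<'E'
from h import *
for n in ('scene','top'):
    s=vision.snapshot(n); np.savez('pics/%s0.npz'%n,**s); cv2.imwrite('pics/%s0.png'%n,cv2.resize(s['img'],(768,576)))
    print(n,s['fx'],s['k1'],s['eye'],s['attitude'])
print(status.read_state())
E
```

```text
scene 419.5321564911954 -0.15914649847177026 [ 1.08740718 -0.34681111  1.0589859 ] [-2.54912813  0.01243908  0.95034074]
top 365.25719765307997 0.02633579389371515 [0.33820791 0.05137736 1.14599361] [-2.96234372 -0.01163983 -1.56714276]
{'time_s': 0.1, 'joints': array([-1.31558654,  0.43515758,  0.02500066,  1.57403447, -0.01160982,
        1.13397553, -0.07508034]), 'joint_velocities': array([ 0.00010007, -0.00282942, -0.00076045, -0.00033719, -0.00047624,
        0.00042588, -0.00131702]), 'tau': array([ 2.72598045e-03, -6.69133615e+01,  9.87366848e-01, -3.15150297e+01,
       -6.06605178e-02,  3.74155061e-02,  2.80174748e-05]), 'tcp_pos': array([0.21878858, 0.58495622, 0.22601013]), 'ee_rot': array([-3.14016917e+00,  1.32754942e-04,  2.78370420e+00]), 'ft_force': array([0.00238082, 0.71797201, 0.0959479 ]), 'moment': array([0.00627687, 0.00817433, 0.04926851]), 'grip_force': 0.0, 'opening': 1.0002090927917788}
```

View pics/scene0.png

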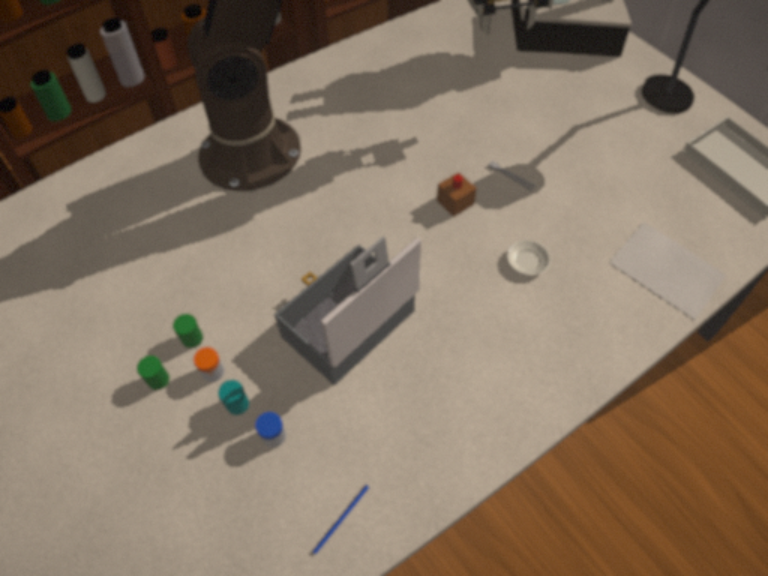

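View pics/top0.png

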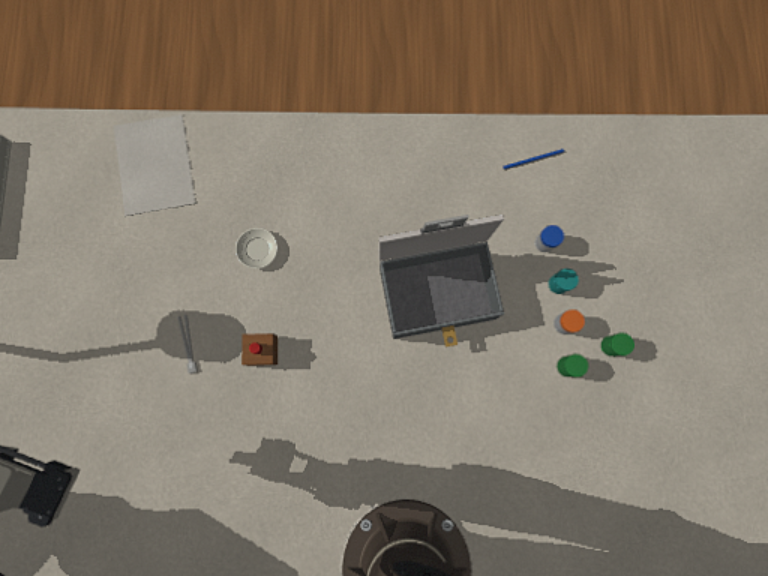

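Scene view (768x576): orange cap (206,360), blue cap (269,426), teal (233,395), two green (187,330),(152,371), red pin (457,182), case around (345,320). Top view: orange cap (572,321), blue (552,237), teal (565,281), greens (573,365),(619,345), pin (256,348), staple (450,338), dish (257,248), forceps (188,345). The orange one matches "orange-capped jar"; the crop confirms it next.

Run:
```python
from h import *
T=dict(np.load('pics/top0.npz')); S=dict(np.load('pics/scene0.npz'))
rng={'orange':((5,170,150),(14,255,255)),'blue':((108,150,80),(125,255,255)),'green':((50,120,50),(75,255,255)),'teal':((82,120,60),(98,255,255)),'red':((0,170,100),(4,255,255)),'brass':((14,110,90),(26,255,255))}
H={'orange':.06,'blue':.06,'green':.06,'teal':.06,'red':.081,'brass':.056}
for nm,s in (('top',T),('scene',S)):
    hsv=cv2.cvtColor(s['img'],cv2.COLOR_BGR2HSV); P=cloud(s)
    for k,(a,b) in rng.items():
        m=cv2.inRange(hsv,a,b); n,l,st,c=cv2.connectedComponentsWithStats(m)
        for i in range(1,n):
            if st[i,4]>12:
                q=P[l==i]; q=q[np.abs(q[:,2]-H[k])<.005]
                if len(q)==0: continue
                print(nm,k,st[i],c[i].round(1),'plane',plane(s,c[i],H[k])[0].round(4),'depthtop',q.mean(0).round(4),(q.min(0)+q.max(0))[:2].round(4)/2,len(q))
a=S['img'][200:290,90:200]; b=T['img'][140:260,330:440]; 
c=T['img'][130:235,245:345]
cv2.imwrite('pics/crop.png',np.hstack([cv2.resize(i,(260,260),interpolation=cv2.INTER_CUBIC) for i in (a,b,c)]))
for s,nm in ((T,'top'),(S,'scene')):
    P=cloud(s); 
    box=(P[...,0]>.25)&(P[...,0]<.75)&(P[...,1]>-.25)&(P[...,1]<.15)
    rim=box&(np.abs(P[...,2]-.085)<.0035)
    print(nm,'rim',rim.sum())
    q=P[rim][:,:2].astype(np.float32); r=cv2.minAreaRect(q*1000); print(r,cv2.boxPoints(r).round(1).tolist())
    hi=box&(P[...,2]>.12)
    if hi.sum(): print(P[hi].min(0),P[hi].max(0))
```

```text
top orange [374 207  15  14 168] [381.2 213.5] plane [ 0.471  -0.3275  0.06  ] depthtop [ 0.4709 -0.3275  0.0597] [ 0.47115 -0.3275 ] 162
top blue [361 151  15  13 157] [367.7 157.2] plane [ 0.6451 -0.2957  0.06  ] depthtop [ 0.6453 -0.296   0.0598] [ 0.6459  -0.29595] 151
top green [401 223  22  14 252] [411.6 229.7] plane [ 0.4233 -0.4146  0.06  ] depthtop [ 0.4251 -0.4237  0.0597] [ 0.424   -0.42415] 168
top green [372 237  20  14 231] [381.5 243.6] plane [ 0.3816 -0.3232  0.06  ] depthtop [ 0.3829 -0.3302  0.0599] [ 0.38225 -0.33155] 163
top teal [366 179  19  16 219] [375.3 187. ] plane [ 0.5517 -0.3143  0.06  ] depthtop [ 0.5548 -0.3205  0.0597] [ 0.55545 -0.3199 ] 160
top red [166 229   7   7  36] [169.1 231.5] plane [0.4128 0.2984 0.081 ] depthtop [0.4128 0.2986 0.0819] [0.4116  0.29885] 34
top brass [295 218  10  13  75] [299.4 223.9] plane [ 0.4389 -0.0826  0.056 ] depthtop [ 0.4387 -0.0827  0.0563] [ 0.4385  -0.08285] 72
top brass [164 225  14  17  43] [168.1 231.5] plane [0.4147 0.307  0.056 ] depthtop [0.4147 0.3069 0.0563] [0.41025 0.30055] 43
scene orange [130 232  15 
[... 875 characters left out ...]
top [ 0.433  -0.0871  0.0552] [ 0.43335 -0.087  ] 35
top rim 467
((533.3319091796875, -63.946044921875), (151.1138153076172, 219.68629455566406), 11.197911262512207) [[437.8999938964844, 29.100000381469727], [480.5, -186.39999389648438], [628.7999877929688, -157.0], [586.0999755859375, 58.5]]
[ 0.33820791 -0.15707774  0.12015415] [0.63332328 0.05957068 1.14599361]
scene rim 299
((539.9185180664062, -66.97947692871094), (161.02186584472656, 220.65892028808594), 10.935787200927734) [[439.8999938964844, 26.100000381469727], [481.79998779296875, -190.60000610351562], [639.9000244140625, -160.0], [598.0, 56.599998474121094]]
[ 0.58750966 -0.1605535   0.12021992] [0.64009307 0.05748938 0.30735283]
```

View pics/crop.png

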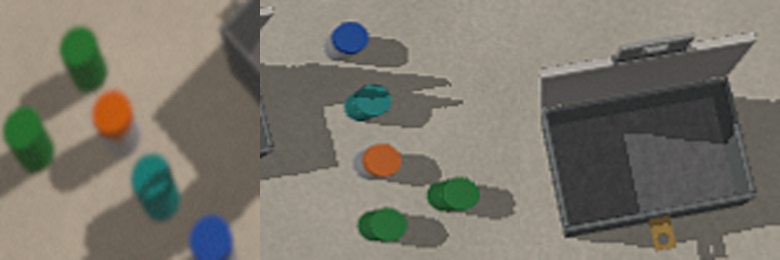

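The crop confirms it: the only orange-capped jar, clear body, stands between teal and green look-alikes (top view ~ (381,213) full-res). Case centre ≈ (0.534,-0.064), yaw ≈ 11.2°. Start moving.

>>> send_rows(
  commands=[
    {"claw": 0, "slide": [-0.02, -0.055, 0], "angular": [0, 0, -10.6]},
    {"claw": 0, "slide": [-0.02, -0.055, 0], "angular": [0, 0, -10.6]},
    {"claw": 0, "slide": [-0.02, -0.055, 0], "angular": [0, 0, -10.5]},
    {"claw": 0, "slide": [-0.025, -0.055, 0], "angular": [0, 0, 0]},
    {"claw": 0, "slide": [-0.025, -0.055, 0], "angular": [0, 0, 0]},
  ],
  newtons=15,
)

```text
time_s: 0.72
tcp_pos: [0.3203, 0.3145, 0.2268]
ee_rot: [3.141, 0.0, -2.946]
ft_force: [0.7, 0.3, -0.3]
opening: 0.998
grip_force: 0.0
```

```bash
cat >> h.py <<'E'
def go(p=None,yaw=None):
    "world goal -> slide in current tool axes, and tool-z turn (deg)"
    s=status.read_state(); M=R.from_euler('xyz',s['ee_rot']).as_matrix()
    print('t',round(s['time_s'],2),'tcp',s['tcp_pos'].round(4),'rpy',np.degrees(s['ee_rot']).round(1),'F',s['ft_force'].round(1),'op',round(s['opening'],3),'grip',round(s['grip_force'],1))
    print('q',s['joints'].round(2))
    if p is not None: print('slide',(M.T@(np.array(p)-s['tcp_pos'])).round(4))
    if yaw is not None: print('turn z',(-(yaw-np.degrees(s['ee_rot'][2])+180)%360-180))
    return s
E
python3 - <<'E'
from h import *
go([.474,-.33,.2],191.2)
# lid / hasp in case frame, from both views
for n in ('top','scene'):
    s=dict(np.load('pics/%s0.npz'%n)); P=cloud(s); P=P[P[...,2]>.1]
    c=np.array([.5345,-.0645]); a=np.radians(11.2); d=P[:,:2]-c
    x=d@[np.cos(a),np.sin(a)]; y=d@[-np.sin(a),np.cos(a)]; z=P[:,2]
    m=(np.abs(y)<.11)&(x>.03)&(x<.15)&(z<.32); x,y,z=x[m],y[m],z[m]
    lo=(z<.225); print(n,m.sum(),'lid slope dx/dz',np.polyfit(z[lo],x[lo],1))
    for zz in (.12,.15,.18,.21,.25,.28,.3):
        k=np.abs(z-zz)<.008
        if k.sum(): print(zz,np.median(x[k]).round(3),y[k].min().round(3),y[k].max().round(3),k.sum())
E
```

```text
t 0.72 tcp [0.3203 0.3145 0.2268] rpy [ 180.     0.  -168.8] F [ 0.7  0.3 -0.3] op 0.998 grip 0.0
q [-0.9   0.15  0.01  1.98 -0.    1.01  0.87]
slide [-0.0253 -0.6621  0.0266]
turn z 0.01932720409513422
top 1313 lid slope dx/dz [-0.01199628  0.0744444 ]
0.12 0.073 -0.106 0.109 90
0.15 0.073 -0.108 0.109 95
0.18 0.072 -0.108 0.109 109
0.21 0.072 -0.107 0.109 121
0.25 0.073 -0.036 0.037 41
0.28 0.07 -0.033 0.035 21
0.3 0.069 -0.034 0.036 84
scene 2566 lid slope dx/dz [-0.01326346  0.08603625]
0.12 0.085 -0.109 0.105 190
0.15 0.084 -0.109 0.104 199
0.18 0.084 -0.11 0.108 220
0.21 0.083 -0.109 0.107 239
0.25 0.079 -0.041 0.035 124
0.28 0.076 -0.037 0.032 78
0.3 0.073 -0.038 0.032 141
```

>>> send_rows(
  commands=[
    {"claw": 0, "slide": [-0.003, -0.06, 0], "angular": [0, 0, 0]},
    {"claw": 0, "slide": [-0.003, -0.06, 0], "angular": [0, 0, 0]},
    {"claw": 0, "slide": [-0.003, -0.06, 0], "angular": [0, 0, 0]},
    {"claw": 0, "slide": [-0.003, -0.06, 0], "angular": [0, 0, 0]},
    {"claw": 0, "slide": [-0.003, -0.06, 0], "angular": [0, 0, 0]},
  ],
)

```text
time_s: 1.35
tcp_pos: [0.3927, 0.023, 0.2268]
ee_rot: [3.141, 0.001, -2.946]
ft_force: [1.3, 0.5, -0.2]
opening: 0.999
grip_force: 0.0
```

>>> send_rows(
  commands=[
    {"claw": 0, "slide": [-0.003, -0.06, 0], "angular": [0, 0, 0]},
    {"claw": 0, "slide": [-0.003, -0.06, 0], "angular": [0, 0, 0]},
    {"claw": 0, "slide": [-0.003, -0.06, 0], "angular": [0, 0, 0]},
    {"claw": 0, "slide": [0, -0.06, 0], "angular": [0, 0, 0]},
    {"claw": 0, "slide": [0, -0.06, 0], "angular": [0, 0, 0]},
  ],
)

```text
time_s: 1.98
tcp_pos: [0.4599, -0.2693, 0.2265]
ee_rot: [3.141, 0.0, -2.946]
ft_force: [1.6, 0.7, 0.3]
opening: 1.002
grip_force: 0.0
```

Run:
```python
from h import *
go([.474,-.33,.03],191.2)
```

```text
t 1.98 tcp [ 0.4599 -0.2693  0.2265] rpy [ 180.     0.  -168.8] F [1.6 0.7 0.3] op 1.002 grip 0.0
q [-0.01  0.3   0.57  1.83 -0.19  1.06  2.4 ]
slide [-0.002  -0.0624  0.1965]
turn z 0.030696714070700182
```

>>> send_rows(
  commands=[
    {"claw": 0, "slide": [-0.002, -0.06, 0], "angular": [0, 0, 0]},
    {"claw": 0, "slide": [0, -0.002, 0.05], "angular": [0, 0, 0]},
    {"claw": 0, "slide": [0, 0, 0.05], "angular": [0, 0, 0]},
    {"claw": 0, "slide": [0, 0, 0.04], "angular": [0, 0, 0]},
    {"claw": 0, "slide": [0, 0, 0.0], "angular": [0, 0, 0]},
  ],
)

```text
time_s: 2.6
tcp_pos: [0.4717, -0.3266, 0.0841]
ee_rot: [3.138, -0.005, -2.946]
ft_force: [0.1, 0.5, 1.2]
opening: 1.001
grip_force: 0.0
```

Run:
```python
from h import *
go([.474,-.33,.03],191.2)
s=vision.snapshot('top'); cv2.imwrite('pics/j1.png',cv2.resize(s['img'][150:290,300:480],None,fx=3,fy=3))
s=vision.snapshot('scene'); cv2.imwrite('pics/j2.png',cv2.resize(s['img'][160:320,80:240],None,fx=3,fy=3))
```

```text
t 2.6 tcp [ 0.4717 -0.3266  0.0841] rpy [ 179.8   -0.3 -168.8] F [0.1 0.5 1.2] op 1.001 grip 0.0
q [ 0.17  0.55  0.49  1.88 -0.35  0.81  2.61]
slide [-0.0019 -0.004   0.0541]
turn z -0.013425021318312247
```

View pics/j2.png

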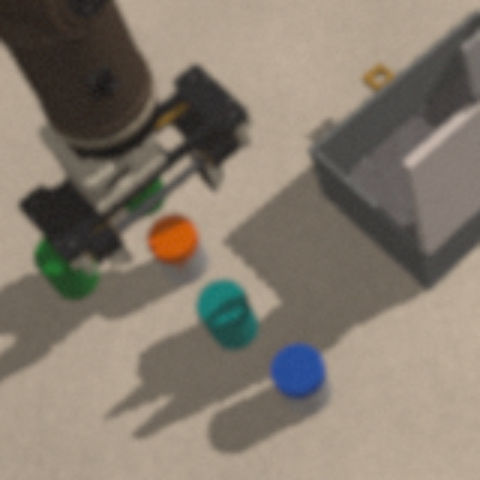

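>>> send_rows(
  commands=[
    {"claw": 0, "slide": [-0.002, -0.004, 0.02], "angular": [0, 0, 8]},
    {"claw": 0, "slide": [0, 0, 0.02], "angular": [0, 0, 0]},
    {"claw": 0, "slide": [0, 0, 0.014], "angular": [0, 0, 0]},
    {"claw": 0.4, "slide": [0, 0, 0], "angular": [0, 0, 0]},
    {"claw": 0.6, "slide": [0, 0, 0], "angular": [0, 0, 0]},
  ],
)

```text
time_s: 3.32
tcp_pos: [0.477, -0.332, 0.0338]
ee_rot: [-3.141, 0.001, -3.086]
ft_force: [0.1, 0.7, 0.3]
opening: 0.83
grip_force: 0.0
```

>>> send_rows(
  commands=[
    {"claw": 0.7, "slide": [0, 0, 0], "angular": [0, 0, 0]},
    {"claw": 0.7, "slide": [0, 0, 0], "angular": [0, 0, 0]},
    {"claw": 0.7, "slide": [0, 0, 0], "angular": [0, 0, 0]},
    {"claw": 0.7, "slide": [0, 0, 0], "angular": [0, 0, 0]},
    {"claw": 0.7, "slide": [0, 0, 0], "angular": [0, 0, 0]},
  ],
)

```text
time_s: 3.95
tcp_pos: [0.4766, -0.3316, 0.0329]
ee_rot: [-3.142, 0.0, -3.086]
ft_force: [-0.7, 0.3, 3.0]
opening: 0.497
grip_force: 15.0
```

Run:
```python
from h import *
go([.528,-.066,.2],191.2)
for n in ('top','scene'):
    s=vision.snapshot(n); m=cv2.inRange(cv2.cvtColor(s['img'],cv2.COLOR_BGR2HSV),(5,170,130),(14,255,255)); q=cloud(s)[m>0]; q=q[abs(q[:,2]-.06)<.004]
    print(n,m.sum()//255,len(q),q.mean(0) if len(q) else '')
```

```text
t 3.95 tcp [ 0.4766 -0.3316  0.0329] rpy [-180.     0.  -176.8] F [-0.7  0.3  3. ] op 0.497 grip 15.0
q [ 0.18  0.63  0.48  1.9  -0.43  0.71  2.55]
slide [-0.0662  0.2623 -0.1671]
turn z -8.006306446819508
top 4 2 [ 0.44729428 -0.01058691  0.0594501 ]
scene 7395 2 [0.41001638 0.31629198 0.05615522]
```

>>> send_rows(
  commands=[
    {"claw": 0.7, "slide": [0, 0, -0.02], "angular": [0, 0, 0]},
    {"claw": 0.7, "slide": [0, 0, -0.04], "angular": [0, 0, 0]},
    {"claw": 0.7, "slide": [0, 0, -0.045], "angular": [0, 0, 0]},
    {"claw": 0.7, "slide": [-0.01, 0.03, -0.035], "angular": [0, 0, 0]},
    {"claw": 0.7, "slide": [-0.015, 0.05, 0], "angular": [0, 0, -8]},
  ],
)

```text
time_s: 4.68
tcp_pos: [0.498, -0.2521, 0.1754]
ee_rot: [-3.138, 0.004, -2.948]
ft_force: [0.0, 0.8, -2.1]
opening: 0.491
grip_force: 15.0
```

Run:
```python
from h import *
go([.530,-.0685,.165],191.2)
```

```text
t 4.67 tcp [ 0.498  -0.2521  0.1754] rpy [-179.8    0.2 -168.9] F [ 0.   0.8 -2.1] op 0.491 grip 15.0
q [-0.04  0.4   0.57  1.84 -0.26  0.96  2.4 ]
slide [-0.0668  0.1741  0.01  ]
turn z -0.08598989278675617
```

>>> send_rows(
  commands=[
    {"claw": 0.7, "slide": [-0.015, 0.04, 0], "angular": [0, 0, 0]},
    {"claw": 0.7, "slide": [-0.02, 0.05, 0], "angular": [0, 0, 0]},
    {"claw": 0.7, "slide": [-0.02, 0.05, 0], "angular": [0, 0, 0]},
    {"claw": 0.7, "slide": [-0.012, 0.034, 0.01], "angular": [0, 0, 0]},
    {"claw": 0.7, "slide": [0, 0, 0], "angular": [0, 0, 0]},
  ],
)

```text
time_s: 5.3
tcp_pos: [0.5286, -0.0627, 0.1616]
ee_rot: [3.14, -0.002, -2.94]
ft_force: [-0.2, -0.8, -1.4]
opening: 0.496
grip_force: 15.0
```

Run:
```python
from h import *
go([.530,-.0685,.042],191.2)
s=vision.snapshot('top'); a=s['img'][100:260,220:380]
s=vision.snapshot('scene'); b=s['img'][120:280,150:310]
cv2.imwrite('pics/c1.png',cv2.resize(np.hstack([a,b]),(800,400)))
```

```text
t 5.3 tcp [ 0.5286 -0.0627  0.1616] rpy [ 1.799e+02 -1.000e-01 -1.685e+02] F [-0.2 -0.8 -1.4] op 0.496 grip 15.0
q [-0.38  0.38  0.53  1.91 -0.24  0.92  2.04]
slide [-0.0005 -0.0062  0.1196]
turn z 0.32623466259860834
```

View pics/c1.png

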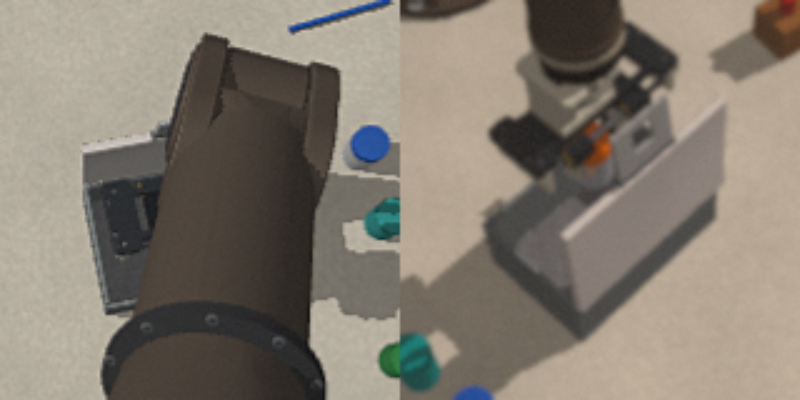

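Jar is held (orange at (595,150) of the crop), above the case, in front of the lid. Lower it.

>>> send_rows(
  commands=[
    {"claw": 0.7, "slide": [0, -0.004, 0.03], "angular": [0, 0, 0]},
    {"claw": 0.7, "slide": [0, 0, 0.035], "angular": [0, 0, 0]},
    {"claw": 0.7, "slide": [0, 0, 0.03], "angular": [0, 0, 0]},
    {"claw": 0.7, "slide": [0, 0, 0.012], "angular": [0, 0, 0]},
    {"claw": 0.7, "slide": [0, 0, 0], "angular": [0, 0, 0]},
  ],
)

```text
time_s: 6.02
tcp_pos: [0.5294, -0.0716, 0.0557]
ee_rot: [-3.141, -0.001, -2.948]
ft_force: [0.4, -0.6, -0.7]
opening: 0.495
grip_force: 15.0
```

>>> send_rows(
  commands=[
    {"claw": 0.7, "slide": [0, 0, 0.004], "angular": [0, 0, 0]},
    {"claw": 0.7, "slide": [0, 0, 0.003], "angular": [0, 0, 0]},
    {"claw": 0.7, "slide": [0, 0, 0.002], "angular": [0, 0, 0]},
    {"claw": 0.7, "slide": [0, 0, 0], "angular": [0, 0, 0]},
    {"claw": 0.7, "slide": [0, 0, 0], "angular": [0, 0, 0]},
  ],
)

```text
time_s: 6.65
tcp_pos: [0.5298, -0.0705, 0.0468]
ee_rot: [-3.142, 0.0, -2.946]
ft_force: [0.3, 0.0, -0.9]
opening: 0.496
grip_force: 15.0
```

>>> send_rows(
  commands=[
    {"claw": 0.7, "slide": [0, 0, 0.002], "angular": [0, 0, 0]},
    {"claw": 0.7, "slide": [0, 0, 0.002], "angular": [0, 0, 0]},
    {"claw": 0.7, "slide": [0, 0, 0.001], "angular": [0, 0, 0]},
    {"claw": 0.7, "slide": [0, 0, 0.001], "angular": [0, 0, 0]},
    {"claw": 0.7, "slide": [0, 0, 0], "angular": [0, 0, 0]},
  ],
)

```text
time_s: 7.28
tcp_pos: [0.5296, -0.0705, 0.0406]
ee_rot: [3.142, -0.0, -2.946]
ft_force: [0.2, -0.4, -1.9]
opening: 0.496
grip_force: 15.0
```

>>> send_rows(
  commands=[
    {"claw": 0.7, "slide": [0, 0, 0.001], "angular": [0, 0, 0]},
    {"claw": 0.7, "slide": [0, 0, 0.001], "angular": [0, 0, 0]},
    {"claw": 0.7, "slide": [0, 0, 0], "angular": [0, 0, 0]},
    {"claw": 0.7, "slide": [0, 0, 0], "angular": [0, 0, 0]},
    {"claw": 0.7, "slide": [0, 0, 0], "angular": [0, 0, 0]},
  ],
)

```text
time_s: 7.9
tcp_pos: [0.5298, -0.0705, 0.0388]
ee_rot: [3.142, 0.0, -2.946]
ft_force: [-1.1, -1.3, 2.9]
opening: 0.496
grip_force: 15.0
```

>>> send_rows(
  commands=[
    {"claw": 0.45, "slide": [0, 0, 0], "angular": [0, 0, 0]},
    {"claw": 0.35, "slide": [0, 0, 0], "angular": [0, 0, 0]},
    {"claw": 0.25, "slide": [0, 0, 0], "angular": [0, 0, 0]},
    {"claw": 0.25, "slide": [0, 0, 0], "angular": [0, 0, 0]},
    {"claw": 0.25, "slide": [0, 0, 0], "angular": [0, 0, 0]},
  ],
)

```text
time_s: 8.52
tcp_pos: [0.5297, -0.0705, 0.0387]
ee_rot: [3.142, 0.0, -2.946]
ft_force: [-0.4, -0.6, -0.6]
opening: 0.75
grip_force: 0.0
```

>>> send_rows(
  commands=[
    {"claw": 0.25, "slide": [0, 0, -0.01], "angular": [0, 0, 0]},
    {"claw": 0.25, "slide": [0, 0, -0.03], "angular": [0, 0, 0]},
    {"claw": 0.25, "slide": [0, 0, -0.05], "angular": [0, 0, 0]},
    {"claw": 0.25, "slide": [0, 0, -0.05], "angular": [0, 0, 0]},
    {"claw": 0.5, "slide": [0, 0, -0.05], "angular": [0, 0, 0]},
  ],
)

```text
time_s: 9.15
tcp_pos: [0.5294, -0.0707, 0.2311]
ee_rot: [-3.141, 0.0, -2.947]
ft_force: [1.1, 1.1, -0.3]
opening: 0.684
grip_force: 0.0
```

Run:
```python
from h import *
c=np.array([.535,-.0675]); a=np.radians(11.2); X=np.array([np.cos(a),np.sin(a)]); Y=np.array([-np.sin(a),np.cos(a)])
print('pre-push', c+X*.14-Y*.088)
s=go([*(c+X*.15-Y*.088),.3],101.2)
for n in ('top','scene'):
    s=vision.snapshot(n); m=cv2.inRange(cv2.cvtColor(s['img'],cv2.COLOR_BGR2HSV),(5,170,100),(14,255,255)); q=cloud(s)[m>0]; q=q[(abs(q[:,0]-.53)<.06)&(abs(q[:,1]+.07)<.06)]
    print(n,len(q), q.mean(0) if len(q) else '', q.max(0) if len(q) else '')
```

```text
pre-push [ 0.68942634 -0.12663124]
t 9.15 tcp [ 0.5294 -0.0707  0.2311] rpy [-180.     0.  -168.8] F [ 1.1  1.1 -0.3] op 0.684 grip 0.0
q [-0.41  0.3   0.58  1.82 -0.19  1.07  2.  ]
slide [-0.1562 -0.0859 -0.0688]
turn z 89.97141669994556
top 6 [ 0.51334573 -0.04641967  0.1041128 ] [ 0.52187317 -0.02916947  0.30130023]
scene 53 [ 0.51474656 -0.07328981  0.06602658] [ 0.52633908 -0.05457132  0.07066793]
```

>>> send_rows(
  commands=[
    {"claw": 1, "slide": [0, 0, -0.04], "angular": [0, 0, 0]},
    {"claw": 1, "slide": [0, 0, -0.04], "angular": [0, 0, 5]},
    {"claw": 1, "slide": [0, 0, 0], "angular": [0, 0, 10]},
    {"claw": 1, "slide": [0, 0, 0], "angular": [0, 0, 10]},
    {"claw": 1, "slide": [0, 0, 0], "angular": [0, 0, 10]},
  ],
)

```text
time_s: 9.88
tcp_pos: [0.5293, -0.0706, 0.3088]
ee_rot: [3.141, -0.0, 2.72]
ft_force: [-0.9, 0.3, -0.7]
opening: 0.061
grip_force: 0.0
```

>>> send_rows(
  commands=[
    {"claw": 1, "slide": [0, 0, 0], "angular": [0, 0, 10]},
    {"claw": 1, "slide": [0, 0, 0], "angular": [0, 0, 10]},
    {"claw": 1, "slide": [0, 0, 0], "angular": [0, 0, 10]},
    {"claw": 1, "slide": [0, 0, 0], "angular": [0, 0, 10]},
    {"claw": 1, "slide": [0, 0, 0], "angular": [0, 0, 10]},
  ],
)

```text
time_s: 10.5
tcp_pos: [0.5293, -0.0706, 0.3087]
ee_rot: [-3.141, -0.0, 1.847]
ft_force: [0.5, 0.6, 0.5]
opening: 0.003
grip_force: 0.0
```

Run:
```python
from h import *
s=go([.6992,-.1247,.3],101.2)
```

```text
t 10.5 tcp [ 0.5293 -0.0706  0.3087] rpy [-180.    -0.   105.8] F [0.5 0.6 0.5] op 0.003 grip 0.0
q [-0.65  0.28  0.89  1.72 -0.23  1.26  0.57]
slide [-0.0984  0.1487  0.0086]
turn z 4.6468348583363195
```

>>> send_rows(
  commands=[
    {"claw": 1, "slide": [-0.04, 0, -0.01], "angular": [0, 0, 4.6]},
    {"claw": 1, "slide": [-0.046, 0, 0], "angular": [0, 0, 0]},
    {"claw": 1, "slide": [0, 0.052, 0], "angular": [0, 0, 0]},
    {"claw": 1, "slide": [0, 0.052, 0], "angular": [0, 0, 0]},
    {"claw": 1, "slide": [0, 0.052, 0], "angular": [0, 0, 0]},
  ],
)

```text
time_s: 11.12
tcp_pos: [0.7042, -0.1222, 0.3186]
ee_rot: [-3.142, -0.001, 1.773]
ft_force: [0.1, 0.2, 0.7]
opening: 0.005
grip_force: 0.0
```

```bash
cat >> h.py <<'E'
def case(p,c=(.535,-.0675),a=np.radians(11.2)):
    d=np.asarray(p)[:2]-c; print('case xy',(d@[np.cos(a),np.sin(a)]).round(4),(d@[-np.sin(a),np.cos(a)]).round(4))
E
python3 - <<'E'
from h import *
s=go(None,101.2); case(s['tcp_pos'])
E
```

```text
t 11.12 tcp [ 0.7042 -0.1222  0.3186] rpy [-180.    -0.   101.6] F [0.1 0.2 0.7] op 0.005 grip 0.0
q [-0.33  0.64  0.84  1.21 -0.46  1.48  0.65]
turn z 0.3958579239713629
case xy 0.1554 -0.0865
```

>>> send_rows(
  commands=[
    {"claw": 1, "slide": [-0.005, 0, 0.03], "angular": [0, 0, 0.4]},
    {"claw": 1, "slide": [0, 0, 0.04], "angular": [0, 0, 0]},
    {"claw": 1, "slide": [0, 0, 0.04], "angular": [0, 0, 0]},
    {"claw": 1, "slide": [0, -0.02, 0.004], "angular": [0, 0, 0]},
    {"claw": 1, "slide": [0, -0.02, 0], "angular": [0, 0, 0]},
  ],
)

```text
time_s: 11.75
tcp_pos: [0.6634, -0.1352, 0.2034]
ee_rot: [-3.139, -0.0, 1.766]
ft_force: [0.0, -0.6, 0.2]
opening: 0.005
grip_force: 0.0
```

>>> send_rows(
  commands=[
    {"claw": 1, "slide": [0, -0.01, 0], "angular": [0, 0, 0]},
    {"claw": 1, "slide": [0, -0.01, 0], "angular": [0, 0, 0]},
    {"claw": 1, "slide": [0, -0.01, 0], "angular": [0, 0, 0]},
    {"claw": 1, "slide": [0, -0.005, 0], "angular": [0, 0, 0]},
    {"claw": 1, "slide": [0, 0, 0], "angular": [0, 0, 0]},
  ],
)

```text
time_s: 12.38
tcp_pos: [0.63, -0.142, 0.2048]
ee_rot: [-3.141, -0.0, 1.766]
ft_force: [0.6, 0.6, 0.5]
opening: 0.006
grip_force: 0.0
```

```bash
cat >> h.py <<'E'
def lid():
    "lid-angle profile in case frame from the scene camera"
    s=vision.snapshot('scene'); P=cloud(s); d=P[...,:2]-[.535,-.0675]; a=np.radians(11.2)
    x=d@[np.cos(a),np.sin(a)]; y=d@[-np.sin(a),np.cos(a)]; z=P[...,2]
    m=(y>.045)&(y<.1)&(x>-.2)&(x<.13)&(z>.1)&(z<.26)
    v=np.c_[x[m],z[m]]; w=np.linalg.svd(v-v.mean(0),full_matrices=False)[2][0]; w=w if w[1]>0 else -w
    print('lid angle',np.arctan2(w[1],-w[0]).round(3),m.sum())
    h=(abs(y)<.03)&(x>-.2)&(x<.13)&(z>.1)&(z<.33); q=np.c_[x[h],z[h]]
    print('mid strip x',q[:,0].min().round(3),q[:,0].max().round(3),'z',q[:,1].max().round(3))
    return s
E
python3 - <<'E'
from h import *
s=go(None,101.2); case(s['tcp_pos']); lid()
E
```

```text
t 12.38 tcp [ 0.63   -0.142   0.2048] rpy [-180.    -0.   101.2] F [0.6 0.6 0.5] op 0.006 grip 0.0
q [-0.38  0.59  0.83  1.59 -0.46  1.17  0.75]
turn z -0.01192495578052899
case xy 0.0787 -0.0916
lid angle 1.387 648
mid strip x 0.034 0.08 z 0.304
```

>>> send_rows(
  commands=[
    {"claw": 1, "slide": [0, -0.022, 0.005], "angular": [0, 0, 0]},
    {"claw": 1, "slide": [0, -0.017, 0.006], "angular": [0, 0, 0]},
    {"claw": 1, "slide": [0, -0.016, 0.009], "angular": [0, 0, 0]},
    {"claw": 1, "slide": [0, -0.014, 0.011], "angular": [0, 0, 0]},
    {"claw": 1, "slide": [0, -0.012, 0.013], "angular": [0, 0, 0]},
  ],
)

```text
time_s: 13.05
tcp_pos: [0.5508, -0.158, 0.1607]
ee_rot: [3.141, 0.0, 1.766]
ft_force: [-0.4, -0.2, 0.3]
opening: 0.005
grip_force: 0.4
```

Run:
```python
from h import *
s=go(None,101.2); case(s['tcp_pos']); lid()
```

```text
t 13.05 tcp [ 0.5508 -0.158   0.1607] rpy [180.    0.  101.2] F [-0.4 -0.2  0.3] op 0.005 grip 0.4
q [-0.39  0.51  0.84  1.83 -0.45  1.    0.83]
turn z -0.0004870065707223148
case xy -0.0021 -0.0919
lid angle 0.658 956
mid strip x -0.096 0.079 z 0.222
```

>>> send_rows(
  commands=[
    {"claw": 1, "slide": [0, -0.011, 0.015], "angular": [0, 0, 0]},
    {"claw": 1, "slide": [0, -0.008, 0.016], "angular": [0, 0, 0]},
    {"claw": 1, "slide": [0, -0.004, 0.012], "angular": [0, 0, 0]},
    {"claw": 1, "slide": [0, -0.003, 0.0115], "angular": [0, 0, 0]},
    {"claw": 1, "slide": [0, -0.001, 0.009], "angular": [0, 0, 0]},
  ],
)

```text
time_s: 13.72
tcp_pos: [0.5245, -0.1631, 0.0966]
ee_rot: [-3.141, -0.0, 1.766]
ft_force: [0.2, 0.3, -0.2]
opening: 0.002
grip_force: 0.0
```

>>> send_rows(
  commands=[
    {"claw": 1, "slide": [0, 0, 0.002], "angular": [0, 0, 0]},
    {"claw": 1, "slide": [0, 0, 0.001], "angular": [0, 0, 0]},
    {"claw": 1, "slide": [0, 0, 0.001], "angular": [0, 0, 0]},
    {"claw": 1, "slide": [0, 0, 0], "angular": [0, 0, 0]},
    {"claw": 1, "slide": [0, 0, 0], "angular": [0, 0, 0]},
  ],
)

```text
time_s: 14.35
tcp_pos: [0.5243, -0.163, 0.095]
ee_rot: [3.141, -0.002, 1.766]
ft_force: [-8.8, 3.9, 25.8]
opening: 0.005
grip_force: 13.4
```

Run:
```python
from h import *
s=go(None,101.2); case(s['tcp_pos'])
s=vision.snapshot('scene'); np.savez('pics/s3.npz',**s); P=cloud(s); d=P[...,:2]-[.535,-.0675]; a=np.radians(11.2)
x=d@[np.cos(a),np.sin(a)]; y=d@[-np.sin(a),np.cos(a)]; z=P[...,2]
m=(abs(y)<.09)&(y>-.02)&(abs(x)<.065)&(z>.085)&(z<.12)
print('lid plane',np.linalg.lstsq(np.c_[x[m],y[m],np.ones(m.sum())],z[m],rcond=None)[0])
for xx in np.arange(-.15,-.07,.01):
    k=(abs(x-xx)<.005)&(abs(y-.024)<.012)&(z>.03)
    print(xx.round(3),k.sum(),np.median(z[k]) if k.sum() else '')
```

```text
t 14.35 tcp [ 0.5243 -0.163   0.095 ] rpy [ 1.799e+02 -1.000e-01  1.012e+02] F [-8.8  3.9 25.8] op 0.005 grip 13.4
q [-0.33  0.56  0.77  1.95 -0.52  0.84  0.92]
turn z -0.021954922399288535
case xy -0.0291 -0.0916
lid plane [ 0.00029941 -0.00151075  0.09536374]
-0.15 0 
-0.14 3 0.08720210382563609
-0.13 8 0.08827778816675097
-0.12 19 0.08972458855842025
-0.11 25 0.09012511172266868
-0.1 41 0.6353971818858517
-0.09 105 0.6339272003438822
-0.08 139 0.6220069542556165
```

>>> send_rows(
  commands=[
    {"claw": 1, "slide": [0, 0, -0.03], "angular": [0, 0, 0]},
    {"claw": 1, "slide": [0, -0.02, -0.02], "angular": [0, 0, 0]},
    {"claw": 1, "slide": [0, -0.05, 0], "angular": [0, 0, 0]},
    {"claw": 1, "slide": [0.02, -0.042, 0], "angular": [0, 0, 0]},
    {"claw": 1, "slide": [0.042, 0, 0], "angular": [0, 0, 0]},
  ],
)

```text
time_s: 15.02
tcp_pos: [0.4, -0.1252, 0.1434]
ee_rot: [3.141, -0.001, 1.76]
ft_force: [1.5, 1.2, 0.3]
opening: 0.005
grip_force: 0.0
```

>>> send_rows(
  commands=[
    {"claw": 1, "slide": [0, 0, 0], "angular": [0, 0, 0]},
    {"claw": 1, "slide": [0, 0, 0], "angular": [0, 0, 0]},
    {"claw": 1, "slide": [0, 0, 0.02], "angular": [0, 0, 0]},
    {"claw": 1, "slide": [0, 0, 0.02], "angular": [0, 0, 0]},
    {"claw": 1, "slide": [0, 0, 0], "angular": [0, 0, 0]},
  ],
)

```text
time_s: 15.65
tcp_pos: [0.402, -0.1252, 0.1025]
ee_rot: [-3.139, 0.001, 1.764]
ft_force: [-0.1, -0.3, 1.4]
opening: 0.007
grip_force: 0.0
```

Run:
```python
from h import *
s=go(None,101.2); case(s['tcp_pos'])
s=vision.snapshot('top'); a=s['img'][120:280,230:390]
s=vision.snapshot('scene'); b=s['img'][120:280,150:310]
cv2.imwrite('pics/c2.png',cv2.resize(np.hstack([a,b]),(800,400)))
```

```text
t 15.65 tcp [ 0.402  -0.1252  0.1025] rpy [-179.9    0.   101.1] F [-0.1 -0.3  1.4] op 0.007 grip 0.0
q [-0.5   0.36  0.86  2.24 -0.42  0.71  0.85]
turn z -0.12284352659176534
case xy -0.1417 -0.0308
```

View pics/c2.png

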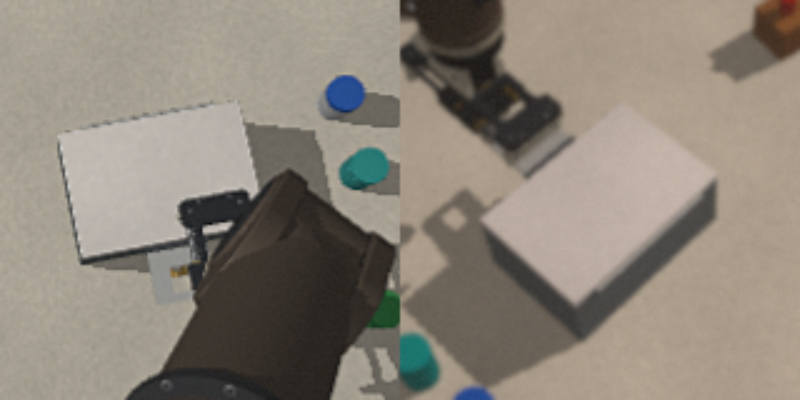

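Left half: lid shut, hasp plate sticks out at (170,280) with brass in its slot, fingers over the right-hand bar at (200,260). Fold it.

>>> send_rows(
  commands=[
    {"claw": 1, "slide": [0.001, 0.001, 0.014], "angular": [0, 0, 0]},
    {"claw": 1, "slide": [0, 0.002, 0.013], "angular": [0, 0, 0]},
    {"claw": 1, "slide": [0, 0.006, 0.012], "angular": [0, 0, 0]},
    {"claw": 1, "slide": [0, 0.009, 0.01], "angular": [0, 0, 0]},
    {"claw": 1, "slide": [0, 0.011, 0.006], "angular": [0, 0, 0]},
  ],
)

```text
time_s: 16.38
tcp_pos: [0.431, -0.1172, 0.0475]
ee_rot: [-3.141, -0.0, 1.766]
ft_force: [-1.4, 0.6, -0.3]
opening: 0.005
grip_force: 0.6
```

>>> send_rows(
  commands=[
    {"claw": 1, "slide": [0, 0.008, 0.001], "angular": [0, 0, 0]},
    {"claw": 1, "slide": [0, 0.004, 0], "angular": [0, 0, 0]},
    {"claw": 1, "slide": [0, 0.001, 0], "angular": [0, 0, 0]},
    {"claw": 1, "slide": [0, 0, 0], "angular": [0, 0, 0]},
    {"claw": 1, "slide": [0, 0, 0], "angular": [0, 0, 0]},
  ],
)

```text
time_s: 17.0
tcp_pos: [0.4403, -0.1153, 0.0467]
ee_rot: [-3.137, -0.001, 1.765]
ft_force: [-10.7, -4.4, -0.3]
opening: 0.008
grip_force: 5.5
```

Run:
```python
from h import *
s=go(None,101.2); case(s['tcp_pos'])
```

```text
t 17.0 tcp [ 0.4403 -0.1153  0.0467] rpy [-1.797e+02 -1.000e-01  1.011e+02] F [-10.7  -4.4  -0.3] op 0.008 grip 5.5
q [-0.39  0.51  0.72  2.21 -0.58  0.63  0.94]
turn z -0.08636647662194719
case xy -0.1022 -0.0285
```

>>> send_rows(
  commands=[
    {"claw": 1, "slide": [0, -0.01, 0], "angular": [0, 0, 0]},
    {"claw": 1, "slide": [0, -0.02, 0], "angular": [0, 0, 0]},
    {"claw": 1, "slide": [0, -0.01, -0.04], "angular": [0, 0, 0]},
    {"claw": 1, "slide": [0, 0, -0.05], "angular": [0, 0, 0]},
    {"claw": 0.6, "slide": [0, 0, -0.04], "angular": [0, 0, 10]},
  ],
)

```text
time_s: 17.62
tcp_pos: [0.4046, -0.123, 0.1792]
ee_rot: [3.14, -0.001, 1.588]
ft_force: [1.2, 1.4, 0.6]
opening: 0.07
grip_force: 0.0
```

>>> send_rows(
  commands=[
    {"claw": 0.6, "slide": [0.05, 0.01, 0], "angular": [0, 0, 10]},
    {"claw": 0.6, "slide": [0.055, 0.01, 0], "angular": [0, 0, 10]},
    {"claw": 0.6, "slide": [0.055, 0.02, 0], "angular": [0, 0, 10]},
    {"claw": 0.6, "slide": [0.05, 0.03, 0], "angular": [0, 0, 10]},
    {"claw": 0.6, "slide": [0.04, 0.04, 0], "angular": [0, 0, 10]},
  ],
)

```text
time_s: 18.25
tcp_pos: [0.5764, 0.0656, 0.177]
ee_rot: [-3.14, -0.001, 0.72]
ft_force: [-0.1, -0.2, 1.4]
opening: 0.4
grip_force: 0.0
```

Run:
```python
from h import *
go([.418,.2945,.17],11.2)
s=vision.snapshot('scene'); P=cloud(s); hsv=cv2.cvtColor(s['img'],cv2.COLOR_BGR2HSV); np.savez('pics/s4.npz',**s)
for k,a,b,h in (('red',(0,170,100),(4,255,255),.081),('brass',(14,110,90),(26,255,255),.056)):
    m=cv2.inRange(hsv,a,b); q=P[m>0]; g=abs(q[:,2]-h)<.004; print(k,q[g].mean(0),g.sum())
t=vision.snapshot('top'); np.savez('pics/t4.npz',**t)
cv2.imwrite('pics/c3.png',np.hstack([cv2.resize(s['img'][130:230,150:250],(400,400)),cv2.resize(t['img'][170:270,250:350],(400,400))]))
```

```text
t 18.25 tcp [0.5764 0.0656 0.177 ] rpy [-1.799e+02 -1.000e-01  4.120e+01] F [-0.1 -0.2  1.4] op 0.4 grip 0.0
q [-0.92  0.62  1.12  1.81 -0.63  1.12 -0.43]
slide [ 0.0317 -0.2766  0.0074]
turn z 30.02968842679826
red [0.41912059 0.29435689 0.08010538] 20
brass [0.43111159 0.0196629  0.0554556 ] 21
```

View pics/c3.png

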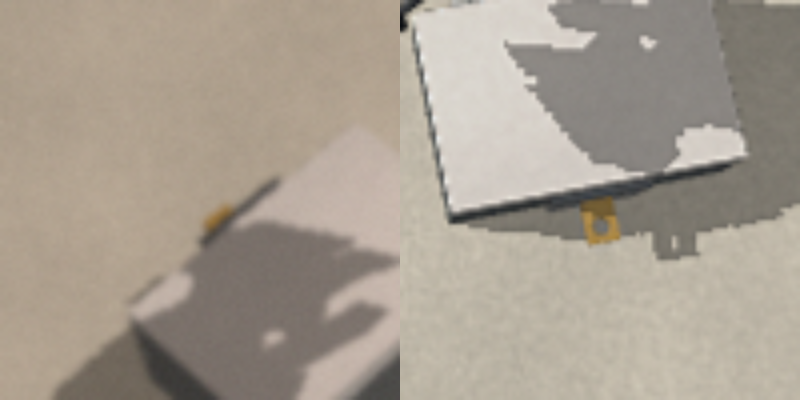

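Right half (top view) shows the hasp folded, the staple with its eye at crop (203,228) → full-res (300.7,227). On to the pin.

>>> send_rows(
  commands=[
    {"claw": 0.5, "slide": [0, 0, 0], "angular": [0, 0, 10]},
    {"claw": 0.5, "slide": [0, 0, 0], "angular": [0, 0, 10]},
    {"claw": 0.5, "slide": [0, 0, 0], "angular": [0, 0, 10]},
    {"claw": 0.5, "slide": [-0.022, -0.05, 0], "angular": [0, 0, 0]},
    {"claw": 0.5, "slide": [-0.022, -0.05, 0], "angular": [0, 0, 0]},
  ],
)

```text
time_s: 18.98
tcp_pos: [0.5115, 0.1514, 0.1775]
ee_rot: [-3.141, -0.001, 0.195]
ft_force: [0.8, 1.4, 0.1]
opening: 0.502
grip_force: 0.0
```

>>> send_rows(
  commands=[
    {"claw": 0.5, "slide": [-0.022, -0.05, 0], "angular": [0, 0, 0]},
    {"claw": 0.5, "slide": [-0.022, -0.05, 0], "angular": [0, 0, 0]},
    {"claw": 0.5, "slide": [-0.022, -0.05, 0], "angular": [0, 0, 0]},
    {"claw": 0.5, "slide": [0, 0, 0], "angular": [0, 0, 0]},
    {"claw": 0.5, "slide": [0, 0, 0], "angular": [0, 0, 0]},
  ],
)

```text
time_s: 19.6
tcp_pos: [0.4183, 0.2851, 0.1776]
ee_rot: [-3.141, -0.001, 0.197]
ft_force: [-0.3, -0.6, -0.0]
opening: 0.501
grip_force: 0.0
```

Run:
```python
from h import *
go([.418,.295,.062],11.2)
T=dict(np.load('pics/top0.npz')); t=dict(np.load('pics/t4.npz'))
hsv=cv2.cvtColor(t['img'],cv2.COLOR_BGR2HSV); m=cv2.inRange(hsv,(14,100,80),(26,255,255)); m[:,:280]=0; m[:,320:]=0
ys,xs=np.nonzero(m); print('brass',xs.min(),xs.max(),ys.min(),ys.max())
print(hsv[218:234,294:308,1])
c,_=cv2.findContours(m,cv2.RETR_CCOMP,cv2.CHAIN_APPROX_NONE)
for k in c: print(len(k),k.reshape(-1,2).mean(0))
print('eye top',plane(t,[[300.7,227]],.056), 'pin top',plane(T,[[169.1,231.5]],.081))
```

```text
t 19.6 tcp [0.4183 0.2851 0.1776] rpy [-180.    -0.    11.3] F [-0.3 -0.6 -0. ] op 0.501 grip 0.0
q [-1.57  0.57  1.29  1.98 -0.63  1.07 -1.37]
slide [ 0.0016 -0.0097  0.1156]
turn z 0.06491765891158252
brass 280 319 0 230
[[ 24  26  38  33  26  37  41  44  50  34  17   9   4   7]
 [ 22  35  45  50   4  68  70 104 143  20   3  22  19  22]
 [ 22  68  99 129 135 138 137 146 156  56  25  27  29  29]
 [  9 118 135 140 141 142 140 138 148  80  27  27  29  28]
 [ 15 101 149 138 140 136 136 136 143  92  29  27  32  29]
 [ 17 111 145 142 139 146 141 142 142 113  22  24  26  29]
 [ 15  88 141 147 147  98 114 147 150 151  43  19  27  27]
 [ 17  50 140 151  86  26  18  58 141 156  73  26  27  29]
 [ 25  11 135 153  61  14  13   5 115 149 104  33  20  28]
 [ 27   2 133 151  93   9   2  14 124 152 109  27  19  28]
 [ 23  13  96 144 140  99  71  95 142 153 151  45  18  25]
 [ 25  12  82 146 154 151 151 153 159 164 149  32  26  32]
 [ 30  29  45 139 164 138 105  99  66  41  34  26  30  32]
 [ 30  30  30  55  41  30  30  28  26  26  27  27  29  30]
 [ 30  28  29  26  26  23  25  25  30  29  31  31  
[... 1786 characters left out ...]

4 [293.  17.]
4 [283.  17.]
4 [299.  16.]
4 [302.  15.]
6 [292.5  15. ]
6 [285.   15.5]
4 [313.  14.]
4 [309.  14.]
4 [281.  14.]
4 [318.  13.]
4 [310.  13.]
4 [302.  13.]
4 [308.  12.]
4 [290.  12.]
4 [286.  12.]
4 [317.  11.]
4 [309.  11.]
4 [296.  10.]
6 [290.5  10. ]
4 [284.  10.]
4 [292.   9.]
4 [315.   8.]
4 [312.   8.]
8 [284.    7.5]
6 [317.    6.5]
4 [313.   6.]
7 [305.28571429   6.71428571]
4 [286.   6.]
10 [310.1   6.5]
4 [306.   5.]
4 [317.   4.]
4 [291.   4.]
6 [287.    4.5]
4 [284.   4.]
4 [281.   4.]
4 [303.   3.]
6 [282.5   3. ]
4 [316.   2.]
4 [309.   2.]
4 [298.   2.]
4 [284.   1.]
eye top [[ 0.4295644  -0.08637992  0.056     ]] pin top [[0.41283623 0.29833855 0.081     ]]
```

>>> send_rows(
  commands=[
    {"claw": 0.4, "slide": [0.001, -0.01, 0], "angular": [0, 0, 0]},
    {"claw": 0.4, "slide": [0, 0, 0.03], "angular": [0, 0, 0]},
    {"claw": 0.4, "slide": [0, 0, 0.03], "angular": [0, 0, 0]},
    {"claw": 0.4, "slide": [0, 0, 0.025], "angular": [0, 0, 0]},
    {"claw": 0.4, "slide": [0, 0, 0], "angular": [0, 0, 0]},
  ],
)

```text
time_s: 20.23
tcp_pos: [0.4171, 0.2941, 0.0912]
ee_rot: [3.14, 0.002, 0.194]
ft_force: [0.4, 0.1, 0.3]
opening: 0.599
grip_force: 0.0
```

Run:
```python
from h import *
go([.4185,.295,.060],11.2)
s=vision.snapshot('top'); a=s['img'][190:270,130:210]
s=vision.snapshot('scene'); b=s['img'][80:160,265:345]
cv2.imwrite('pics/c4.png',cv2.resize(np.hstack([a,b]),(800,400)))
```

```text
t 20.23 tcp [0.4171 0.2941 0.0912] rpy [1.799e+02 1.000e-01 1.110e+01] F [0.4 0.1 0.3] op 0.599 grip 0.0
q [-1.47  0.67  1.13  2.06 -0.78  0.93 -1.28]
slide [ 0.0016 -0.0006  0.0312]
turn z -0.1120001334621179
```

View pics/c4.png

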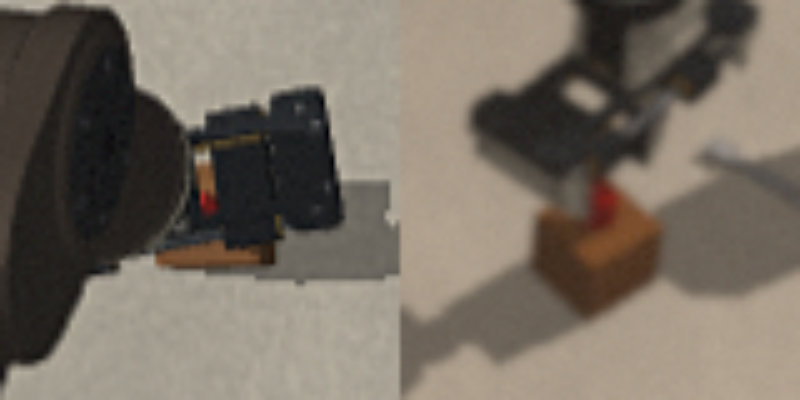

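Red head sits between the fingers at crop (600,205). Descend and grip.

>>> send_rows(
  commands=[
    {"claw": 0.4, "slide": [0.0015, 0, 0.015], "angular": [0, 0, 0]},
    {"claw": 0.4, "slide": [0, 0, 0.012], "angular": [0, 0, 0]},
    {"claw": 0.4, "slide": [0, 0, 0.004], "angular": [0, 0, 0]},
    {"claw": 0.6, "slide": [0, 0, 0], "angular": [0, 0, 0]},
    {"claw": 0.85, "slide": [0, 0, 0], "angular": [0, 0, 0]},
  ],
  newtons=25,
)

```text
time_s: 20.95
tcp_pos: [0.4189, 0.2956, 0.0614]
ee_rot: [-3.141, -0.0, 0.196]
ft_force: [-0.3, -0.9, -0.3]
opening: 0.433
grip_force: 0.0
```

>>> send_rows(
  commands=[
    {"claw": 0.9, "slide": [0, 0, 0], "angular": [0, 0, 0]},
    {"claw": 0.9, "slide": [0, 0, 0], "angular": [0, 0, 0]},
    {"claw": 0.9, "slide": [0, 0, 0], "angular": [0, 0, 0]},
    {"claw": 0.9, "slide": [0, 0, 0], "angular": [0, 0, 0]},
    {"claw": 0.9, "slide": [0, 0, 0], "angular": [0, 0, 0]},
  ],
)

```text
time_s: 21.58
tcp_pos: [0.4188, 0.2957, 0.0614]
ee_rot: [-3.141, -0.0, 0.196]
ft_force: [-0.2, 0.8, 4.1]
opening: 0.231
grip_force: 25.0
```

Run:
```python
from h import *
go(None,11.2)
```

```text
t 21.57 tcp [0.4188 0.2957 0.0614] rpy [-180.    -0.    11.2] F [-0.2  0.8  4.1] op 0.231 grip 25.0
q [-1.43  0.71  1.07  2.08 -0.84  0.88 -1.24]
turn z 0.0156822188306478
```

>>> send_rows(
  commands=[
    {"claw": 0.9, "slide": [0, 0, -0.02], "angular": [0, 0, 0]},
    {"claw": 0.9, "slide": [0, 0, -0.03], "angular": [0, 0, 0]},
    {"claw": 0.9, "slide": [0, 0, -0.04], "angular": [0, 0, 0]},
    {"claw": 0.9, "slide": [0, 0, -0.025], "angular": [0, 0, 0]},
    {"claw": 0.9, "slide": [-0.004, 0.025, 0], "angular": [0, 0, 0]},
  ],
)

```text
time_s: 22.2
tcp_pos: [0.4205, 0.2715, 0.1773]
ee_rot: [-3.141, -0.003, 0.199]
ft_force: [-0.8, -0.3, -1.0]
opening: 0.231
grip_force: 25.0
```

>>> send_rows(
  commands=[
    {"claw": 0.9, "slide": [-0.008, 0.05, 0], "angular": [0, 0, 0]},
    {"claw": 0.9, "slide": [-0.008, 0.05, 0], "angular": [0, 0, 0]},
    {"claw": 0.9, "slide": [-0.008, 0.05, 0], "angular": [0, 0, 0]},
    {"claw": 0.9, "slide": [-0.008, 0.05, 0], "angular": [0, 0, 0]},
    {"claw": 0.9, "slide": [-0.008, 0.05, 0], "angular": [0, 0, 0]},
  ],
)

```text
time_s: 22.82
tcp_pos: [0.4277, 0.015, 0.1755]
ee_rot: [-3.141, 0.001, 0.195]
ft_force: [0.8, -1.1, -0.2]
opening: 0.233
grip_force: 25.0
```

>>> send_rows(
  commands=[
    {"claw": 0.9, "slide": [-0.008, 0.05, 0], "angular": [0, 0, 0]},
    {"claw": 0.9, "slide": [-0.004, 0.025, 0], "angular": [0, 0, 0]},
    {"claw": 0.9, "slide": [0, 0, 0], "angular": [0, 0, 0]},
    {"claw": 0.9, "slide": [0, 0, 0], "angular": [0, 0, 0]},
    {"claw": 0.9, "slide": [0, 0, 0], "angular": [0, 0, 0]},
  ],
)

```text
time_s: 23.45
tcp_pos: [0.4315, -0.0577, 0.1759]
ee_rot: [-3.141, 0.001, 0.197]
ft_force: [-0.9, 0.1, -0.2]
opening: 0.231
grip_force: 25.0
```

Run:
```python
from h import *
S=go([.434,-.0865,.12],11.2)
for n in ('top','scene'):
    s=vision.snapshot(n); np.savez('pics/%s5.npz'%n,**s); hsv=cv2.cvtColor(s['img'],cv2.COLOR_BGR2HSV); P=cloud(s)
    m=cv2.inRange(hsv,(0,150,70),(4,255,255))|cv2.inRange(hsv,(176,150,70),(180,255,255)); ys,xs=np.nonzero(m)
    if len(xs): print(n,'red px',len(xs),xs.mean(),ys.mean(),P[m>0].mean(0))
    m=cv2.inRange(hsv,(14,100,80),(26,255,255)); k=(abs(P[...,2]-.056)<.005)&(m>0)&(abs(P[...,1]+.085)<.03); print('brass',k.sum(),P[k].mean(0) if k.sum() else '')
    if n=='scene': b=s['img'][100:220,150:270]
    else: a=s['img'][160:280,240:360]
cv2.imwrite('pics/c5.png',cv2.resize(np.hstack([a,b]),(800,400)))
```

```text
t 23.45 tcp [ 0.4315 -0.0577  0.1759] rpy [-180.     0.    11.3] F [-0.9  0.1 -0.2] op 0.231 grip 25.0
q [-0.93  0.33  1.22  2.14 -0.4   0.93 -0.86]
slide [-0.0032  0.0288  0.0558]
turn z 0.11151196172374966
brass 0 
scene red px 13 209.92307692307693 152.23076923076923 [ 0.43739144 -0.05707433  0.18888221]
brass 17 [ 0.42734319 -0.08868101  0.05580661]
```

View pics/c5.png

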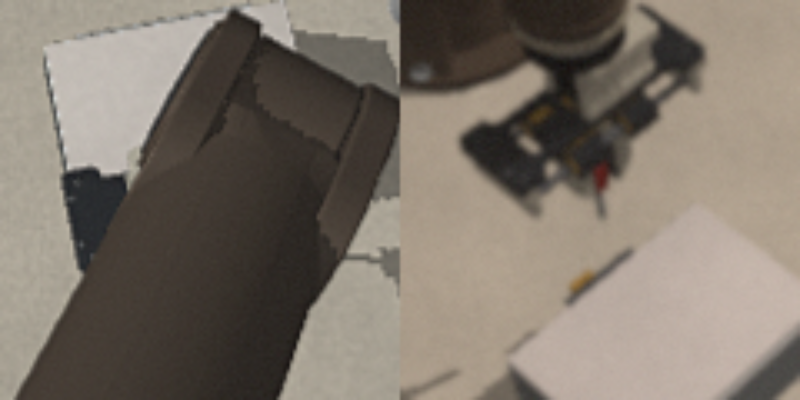

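Run:
```python
from h import *
a=np.radians(11.2)
for f in ('scene5','s4','t4'):
    s=dict(np.load('pics/%s.npz'%f)); P=cloud(s)
    X=P[...,0]*np.cos(a)+P[...,1]*np.sin(a); Y=-P[...,0]*np.sin(a)+P[...,1]*np.cos(a); Z=P[...,2]
    m=(abs(Z-.095)<.004)&(abs(X-.511)<.1)&(abs(Y+.17)<.13)
    x,y=X[m],Y[m]; f0=[];b0=[]
    for yy in np.arange(-.27,-.07,.005):
        if abs(yy+.17)<.045: continue
        k=abs(y-yy)<.0025
        if k.sum()>8: f0.append(x[k].min()); b0.append(x[k].max())
    l=[];r=[]
    for xx in np.arange(.45,.57,.005):
        k=abs(x-xx)<.0025
        if k.sum()>8: l.append(y[k].min()); r.append(y[k].max())
    F,B,L,Rr=map(np.median,(f0,b0,l,r)); print(f,m.sum(),'front',F.round(4),'back',B.round(4),'ctr',((F+B)/2).round(4),'Y',L.round(4),Rr.round(4),((L+Rr)/2).round(4),'eye',((F+B)/2-.102).round(4))
```

```text
scene5 3732 front 0.4384 back 0.5884 ctr 0.5134 Y -0.2796 -0.0604 -0.17 eye 0.4114
s4 3768 front 0.4385 back 0.5886 ctr 0.5135 Y -0.2796 -0.0607 -0.1701 eye 0.4115
t4 3672 front 0.4358 back 0.5848 ctr 0.5103 Y -0.2749 -0.0572 -0.166 eye 0.4083
```

>>> send_rows(
  commands=[
    {"claw": 0.9, "slide": [-0.001, 0.015, 0], "angular": [0, 0, 0]},
    {"claw": 0.9, "slide": [0, 0.014, 0], "angular": [0, 0, 0]},
    {"claw": 0.9, "slide": [0, 0, 0.03], "angular": [0, 0, 0]},
    {"claw": 0.9, "slide": [0, 0, 0.02], "angular": [0, 0, 0]},
    {"claw": 0.9, "slide": [0, 0, 0.01], "angular": [0, 0, 0]},
  ],
)

```text
time_s: 24.18
tcp_pos: [0.4361, -0.0868, 0.1153]
ee_rot: [-3.142, 0.001, 0.197]
ft_force: [-0.7, 0.6, -0.5]
opening: 0.232
grip_force: 25.0
```

>>> send_rows(
  commands=[
    {"claw": 0.9, "slide": [0, 0, 0], "angular": [0, 0, 0]},
    {"claw": 0.9, "slide": [0, 0, 0], "angular": [0, 0, 0]},
    {"claw": 0.9, "slide": [0, 0, 0], "angular": [0, 0, 0]},
    {"claw": 0.9, "slide": [0, 0, 0], "angular": [0, 0, 0]},
    {"claw": 0.9, "slide": [0, 0, 0], "angular": [0, 0, 0]},
  ],
)

```text
time_s: 24.8
tcp_pos: [0.4366, -0.0872, 0.1164]
ee_rot: [-3.141, -0.0, 0.196]
ft_force: [0.5, 0.2, 1.0]
opening: 0.234
grip_force: 25.0
```

Run:
```python
from h import *
s=go([.4363,-.0864,.112],11.2); case(s['tcp_pos'],(0,0))
```

```text
t 24.8 tcp [ 0.4366 -0.0872  0.1164] rpy [-180.    -0.    11.2] F [0.5 0.2 1. ] op 0.234 grip 25.0
q [-0.7   0.44  1.05  2.18 -0.54  0.81 -0.68]
slide [-0.0002 -0.0008  0.0044]
turn z 0.024877893020118336
case xy 0.4114 -0.1703
```

>>> send_rows(
  commands=[
    {"claw": 0.9, "slide": [0, -0.0006, 0.005], "angular": [0, 0, 0]},
    {"claw": 0.9, "slide": [0, 0, 0.004], "angular": [0, 0, 0]},
    {"claw": 0.9, "slide": [0, 0, 0.003], "angular": [0, 0, 0]},
    {"claw": 0.9, "slide": [0, 0, 0.002], "angular": [0, 0, 0]},
    {"claw": 0.9, "slide": [0, 0, 0], "angular": [0, 0, 0]},
  ],
)

```text
time_s: 25.42
tcp_pos: [0.4363, -0.0868, 0.1021]
ee_rot: [3.142, 0.0, 0.196]
ft_force: [0.2, 0.1, -0.9]
opening: 0.232
grip_force: 25.0
```

>>> send_rows(
  commands=[
    {"claw": 0.9, "slide": [0, 0, 0.003], "angular": [0, 0, 0]},
    {"claw": 0.9, "slide": [0, 0, 0.003], "angular": [0, 0, 0]},
    {"claw": 0.9, "slide": [0, 0, 0.003], "angular": [0, 0, 0]},
    {"claw": 0.9, "slide": [0, 0, 0.003], "angular": [0, 0, 0]},
    {"claw": 0.9, "slide": [0, 0, 0], "angular": [0, 0, 0]},
  ],
)

```text
time_s: 26.05
tcp_pos: [0.4362, -0.0867, 0.09]
ee_rot: [-3.141, 0.0, 0.196]
ft_force: [-0.9, -0.2, 0.3]
opening: 0.232
grip_force: 25.0
```

>>> send_rows(
  commands=[
    {"claw": 0.9, "slide": [0, 0, 0.006], "angular": [0, 0, 0]},
    {"claw": 0.9, "slide": [0, 0, 0.006], "angular": [0, 0, 0]},
    {"claw": 0.9, "slide": [0, 0, 0.006], "angular": [0, 0, 0]},
    {"claw": 0.9, "slide": [0, 0, 0.005], "angular": [0, 0, 0]},
    {"claw": 0.9, "slide": [0, 0, 0.001], "angular": [0, 0, 0]},
  ],
)

```text
time_s: 26.68
tcp_pos: [0.4361, -0.0867, 0.0658]
ee_rot: [-3.141, 0.001, 0.196]
ft_force: [-1.4, 0.6, -0.1]
opening: 0.235
grip_force: 25.0
```

>>> send_rows(
  commands=[
    {"claw": 0.9, "slide": [0, 0, 0.001], "angular": [0, 0, 0]},
    {"claw": 0.9, "slide": [0, 0, 0.001], "angular": [0, 0, 0]},
    {"claw": 0.9, "slide": [0, 0, 0.001], "angular": [0, 0, 0]},
    {"claw": 0.9, "slide": [0, 0, 0], "angular": [0, 0, 0]},
    {"claw": 0.9, "slide": [0, 0, 0], "angular": [0, 0, 0]},
  ],
)

```text
time_s: 27.3
tcp_pos: [0.4365, -0.0867, 0.0633]
ee_rot: [-3.142, -0.0, 0.196]
ft_force: [0.2, -0.0, 0.1]
opening: 0.23
grip_force: 25.0
```

Nearly seated; release (it drops under 1 mm), then retreat.

>>> send_rows(
  commands=[
    {"claw": 0.9, "slide": [0, 0, 0.001], "angular": [0, 0, 0]},
    {"claw": 0.7, "slide": [0, 0, 0], "angular": [0, 0, 0]},
    {"claw": 0.55, "slide": [0, 0, 0], "angular": [0, 0, 0]},
    {"claw": 0.55, "slide": [0, 0, 0], "angular": [0, 0, 0]},
    {"claw": 0.55, "slide": [0, 0, 0], "angular": [0, 0, 0]},
  ],
)

```text
time_s: 27.92
tcp_pos: [0.4364, -0.0867, 0.0622]
ee_rot: [3.142, 0.0, 0.196]
ft_force: [0.3, -0.2, 0.8]
opening: 0.446
grip_force: 0.0
```

>>> send_rows(
  commands=[
    {"claw": 0.55, "slide": [0, 0, -0.01], "angular": [0, 0, 0]},
    {"claw": 0.55, "slide": [0, 0, -0.03], "angular": [0, 0, 0]},
    {"claw": 0.55, "slide": [0, 0, -0.05], "angular": [0, 0, 0]},
    {"claw": 0.55, "slide": [-0.01, -0.05, -0.03], "angular": [0, 0, 0]},
    {"claw": 0.55, "slide": [-0.01, -0.06, 0], "angular": [0, 0, 0]},
  ],
)

```text
time_s: 28.55
tcp_pos: [0.4051, -0.0, 0.1778]
ee_rot: [3.14, -0.005, 0.193]
ft_force: [1.5, 1.9, -0.1]
opening: 0.449
grip_force: 0.0
```

>>> send_rows(
  commands=[
    {"claw": 0.55, "slide": [-0.01, -0.06, 0], "angular": [0, 0, 0]},
    {"claw": 0.55, "slide": [-0.01, -0.06, 0], "angular": [0, 0, 0]},
    {"claw": 0.55, "slide": [-0.01, -0.06, 0], "angular": [0, 0, 0]},
    {"claw": 0.55, "slide": [0, 0, 0], "angular": [0, 0, 0]},
    {"claw": 0.55, "slide": [0, 0, 0], "angular": [0, 0, 0]},
  ],
)

```text
time_s: 29.18
tcp_pos: [0.341, 0.1671, 0.176]
ee_rot: [3.14, -0.001, 0.197]
ft_force: [-0.5, -1.5, -0.2]
opening: 0.446
grip_force: 0.0
```

Run:
```python
from h import *
go()
for n in ('top','scene'):
    s=vision.snapshot(n); hsv=cv2.cvtColor(s['img'],cv2.COLOR_BGR2HSV); P=cloud(s)
    m=cv2.inRange(hsv,(0,150,70),(4,255,255)); k=(m>0)&(abs(P[...,1]+.085)<.04); 
    if k.sum(): print(n,'red',k.sum(),P[k].mean(0),P[k].max(0))
    if n=='scene': b=s['img'][130:230,150:250]
    else: a=s['img'][170:270,250:350]
cv2.imwrite('pics/c6.png',cv2.resize(np.hstack([a,b]),(800,400)))
```

```text
t 29.18 tcp [0.341  0.1671 0.176 ] rpy [ 1.799e+02 -1.000e-01  1.130e+01] F [-0.5 -1.5 -0.2] op 0.446 grip 0.0
q [-1.7   0.14  1.27  2.25 -0.18  0.86 -1.69]
top red 38 [ 0.4301789  -0.08360593  0.08160393] [ 0.43899821 -0.07488999  0.08521915]
scene red 32 [ 0.43665608 -0.08885993  0.08127229] [ 0.44476354 -0.07991259  0.08461839]
```

View pics/c6.png

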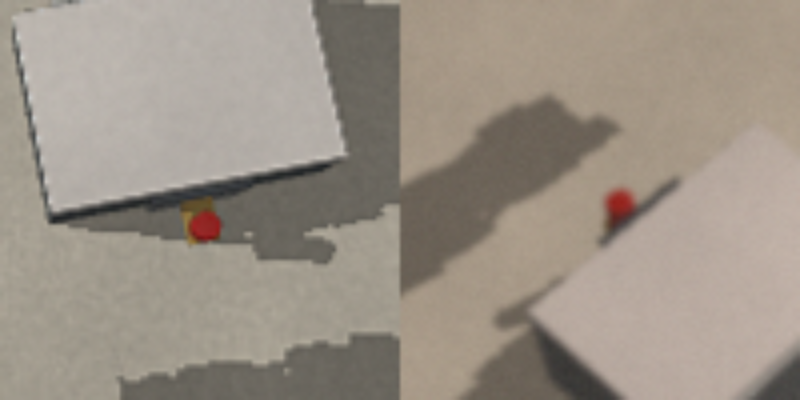

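The pin head covers the eye at crop (205,225) in the top view, with its top at about 82 mm, so it is seated. The lid is shut and the hasp is down.

```bash
python3 -c "
from bench import workorder
print(workorder.job_done())"
```

```text
the job is handed in; nothing more can be done
None
```

I handed the job in at about 29 s: the orange-capped jar is upright in the case, the lid is shut, the hasp is folded over the staple and the pin is seated in its eye. The hand-in call gave no verdict, and I last saw the jar just before closing the lid.

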